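# Ease the ratchet clamp one notch

## Task

The ratchet clamp is one notch too tight on the old switch panel. With a fingertip, push the pawl's blue knob towards the panel so that the pawl lifts well clear of the toothed wheel and stays up; then push the red-knobbed spoke towards the panel to turn the wheel backward by just one notch (an eighth of a turn), and push the pawl's knob back so that the pawl drops fully down between the next teeth. Do not let the wheel run back more than about half a notch beyond that, leave the compass bowl and the other loose parts where they are, and finish with the hand clear.

Things in the scene. Friction and masses are not known exactly. Their poses are not given: they have to be found in the camera images.
- clamp: Cast aluminium clamp, bolted down. Origin on the bench under the toothed wheel's middle. x: the wheel's axle (toothed rim at x = 0, 14 mm thick; spokes at x = -55 mm, on the robot's side). y: from the wheel past the pawl's hinge (y = 55) to the sliding jaw (y = 98 to 120) and panel. z up. Base 80 by 330 mm, 24 high. Axle post up to z = 117, pawl post up to z = 152 mm, both at x = -36 to -20 mm.
- panel_mid (a point): Fixed point on top of the black switch panel (120 by 104 mm), which lies face up between the jaws: clamp (0, 170, 74) mm. Jaws and panel switches stay below z = 98 mm.
- wheel_centre (a point): Fixed point at the middle of the toothed wheel on its axle, 95 mm above the bench; the toothed rim there is 96 mm across with 8 teeth, each 11 mm high.
- red_knob (a point): Centre of the red ball (16 mm across) ending the uppermost spoke, 70 mm from the axle, at clamp x = -55 mm; turns with the wheel. Spokes are 10 mm round bars; the three others, at 90 degree steps, end in black balls. At wheel value 0 this spoke leans 22.5 degrees from upright, away from the panel; one notch later it leans 22.5 degrees towards the panel.
- wheel (a joint): Wheel angle (rad), -0.1 to 0.1 at the start (play). Grows as the wheel turns backward (top moving in clamp +y, towards hinge and panel), opening the jaw 3 mm a notch. One notch is 0.785. Friction (0.15 N m) keeps it where left; stops at -0.12 and 2.4. With the pawl down it cannot pass about 0.2. The pawl drops fully in with the wheel between about 0.58 and 0.96.
- pawl_hinge (a point): Fixed point on the pawl's hinge (its pin lies along clamp x), at clamp (0, 55, 146) mm.
- pawl_knob (a point): Centre of the blue ball (14 mm across) at the end of the pawl's upstanding thumb tab (a 7 mm bar), 40 mm from the hinge, at clamp x = 0. With the pawl down it stands at clamp y = 41, z = 184 mm; pushed towards clamp +y it swings over to y = 80, z = 177 mm with the pawl fully up. The brass pawl itself is 12 mm wide and reaches 59 mm from the hinge over the top of the wheel.
- pawl (a joint): Angle of the pawl (rad): 0 fully down between the teeth, growing as it is lifted, 1.05 at its upper stop; clear of the teeth above about 0.25. Friction (about 0.045 N m, 1 to 2 N at the knob) keeps it where it is left, so it must be pushed both ways.
- compass_mid (a point): Loose brass compass bowl, 88 mm across, 41 mm high; point at its middle, 20 mm up. Not to be disturbed.
- starter_mid (a point): Loose chrome starter switch, 38 mm across, 45 mm high; point at its middle, 22 mm up. Not to be disturbed.
- toggle_mid (a point): Loose cracked ivory toggle switch, 34 by 24 mm, 45 mm high; point at its middle, 20 mm up. Not to be disturbed.
- jewel_mid (a point): Loose green glass indicator jewel in a brass ring, 30 mm across, 21 mm high; point at its middle, 10 mm up. Not to be disturbed.

How it is judged (in metres and radians):
On the way, in this order (a step that is already met when the one before it is completed fails the run):
1. the pawl is lifted clear of the teeth while the wheel still stands at its first notch (value of joint pawl above 0.4 rad and value of joint wheel below 0.25 rad), for 0.2 s.
2. with the pawl still up, the wheel is turned back by one notch (value of joint pawl above 0.25 rad and value of joint wheel between 0.5 and 1.02 rad), for 0.2 s.
At the end, for the whole second after the job is handed in: The pawl is fully down (within 0.1 rad) between the teeth one notch further back (wheel between 0.5 and 1.0 rad), both at rest (value of joint pawl below 0.1 rad and value of joint wheel between 0.5 and 1 rad and velocity of joint wheel between -0.05 and 0.05 rad/s and velocity of joint pawl between -0.05 and 0.05 rad/s); the robot touches nothing.
It fails at once if the wheel backed off by more than about one and a half notches (value of joint wheel above 1.2 rad).
It fails at once if the compass bowl lifted, carried or pushed away (more than 20 mm) (distance of compass_mid from where it was at the start of the episode above 0.02 m).
It fails at once if the chrome starter switch lifted, carried or pushed away (more than 20 mm) (distance of starter_mid from where it was at the start of the episode above 0.02 m).
It fails at once if the ivory toggle lifted, carried or pushed away (more than 20 mm) (distance of toggle_mid from where it was at the start of the episode above 0.02 m).
It fails at once if the green jewel lifted, carried or pushed away (more than 20 mm) (distance of jewel_mid from where it was at the start of the episode above 0.02 m).
It also fails if it takes over 70 s, if anything falls off the work surface, if the arm or the gripper's body presses on something with over 40 N, if the wrist force passes 120 N, or if a joint passes its speed limit or range.

## Robot

A 6-joint arm with a two-finger parallel gripper is mounted at the origin on the work surface. World frame = base frame: x ahead of the robot, y to its left, z up, the work surface at z = 0. Lengths are in mm, angles in degrees, forces in N, time in s.
With the tool pointing down it reaches from about 350 to 850 mm from the base axis. Payload 8.1 kg.
Tool frame: the origin (TCP) lies midway between the tips of the shut fingers; the grasp point (between the pads) lies 19 mm behind it (r.tcp_to_grasp is the distance from the TCP to the grasp point, in mm); z points along the fingers, y is the direction in which the jaws open and shut (so a half turn about z gives the same grasp; the last joint's range is limited). The gripper opens to 85 mm and grips with 20 to 120 N. Pads are 22 mm wide; open, the fingers measure 114 mm over their backs; the gripper's body (76 mm by 85 mm) begins 54 mm behind the grasp point. The pads swing forward as they close: fully open they stand 13 mm farther back than shut.
Start: joints at [-68.262, 7.471, 85.268, -0, 87.261, -4.893], TCP at [268.966, -536.342, 231.292] pointing down, gripper open.
Joint ranges: [-169.43, 169.43], [-51.17, 129.36], [1.28, 143.12], [-76.62, 256.62], [0, 156.53], [-152.29, 152.29]. Speed limits (degrees/s): [136.94, 136.94, 159.86, 180, 180, 180].

## Interface

Orientations are given as [roll, pitch, yaw] about the fixed x, y, z axes, in that order (R = Rz(yaw) Ry(pitch) Rx(roll)).
In Python, from bench import r gives the robot as it stands.
- The arm moves only by the tool jog_arm, never from a script. Its argument "targets" is a list of rows, each a list of 7 numbers: the shift along the tool's x, y, z in m, then the turn, a rotation vector about the tool's x, y, z in rad, then the closure, from 0 (fully open) to 1 (shut). In form: [[dx, dy, dz, wx, wy, wz, claw], ...]. A call has 1 to 5 rows; each row is the pose to reach, as a shift and turn from the pose commanded when the call began, along the tool's axes at that moment; what a row does not reach only later rows make up. A row lasts 1/12 s, in which the tool goes at most 41.7 mm and 7.16 degrees, less where a joint would pass 70% of its speed; a pose out of reach is approached as far as the arm can. A call with a gripper value outside its range is refused whole. The fingers move at their own pace and stop on an object; "newtons" is the grip in N (left out, the last holds). Time passes only in rows, so rows that repeat a pose let the fingers close. It gives the time, the measured TCP pose, the force and the opening at its end, in the units of the state.
- r.sense(): the state, without advancing time (a new reading comes with each control period).
- r.snapshot(name): name is "scene" or "top" or "wrist"; returns a dict with "pixels" (480x640x3 uint8, red, green, blue), "fx", "fy", "cx", "cy" (pixels), "dist" ([k1, k2, p1, p2, k3] as OpenCV has them; the pictures are not rectified), "origin" and "attitude" of the camera in the world. Camera axes: x right, y down, z forward; pixel columns grow to the right and rows downward; lengths in mm; the calibration is good to about 2 mm. A picture is of the moment at which its call begins. There is no depth.
- r.hand_in(): hands the job in, once; it reports no verdict.
The state is a dict: "time": time; "joint_pos": joint angles; "qd": joint speeds; "joint_efforts": joint torques, N m; "tool_pos": TCP position; "tcp_rot": TCP orientation; "ft_force": force on the tool from outside, world axes, zero at the start; "wrist_torque": the same for the moment, N m; "finger_gap": finger opening in mm.
Only numpy, scipy, OpenCV 4.12 (cv2) and the standard library are available. Lean on these libraries where they do the work, as an engineer would, in place of code of your own. Each camera call takes 0.05 s, during which the arm holds its last target.

## Working session

There is one attempt and no reset: what is moved stays moved. The work goes in short steps, Python scripts to look and compute and a tool call to move; the robot and the scene stay as the last step left them, time stands still between calls to the robot, and variables do not carry over. Pictures are saved under pics/ and viewed, and the job is handed in when it is done.

Besides the shell and the picture viewer there is one more tool, called after "Emit:" as name([rows], argument=value, ...), one row to a line, values as JSON. jog_arm: Moves the arm, as the interface text tells. Its arguments: {"type":"object","properties":{"targets":{"type":"array","items":{"type":"array","items":{"type":"number"}}},"newtons":{"type":"number"}},"required":["targets"]}

```bash
mkdir -p pics; ls
python3 - <<'E'
from bench import r
import cv2
print(r.sense())
for n in ("scene","top","wrist"):
    s=r.snapshot(n)
    cv2.imwrite(f"pics/{n}0.png",s["pixels"][:,:,::-1])
    print(n,{k:v for k,v in s.items() if k!="pixels"})
E
```

```text
pics
{'time': 0.0, 'joint_pos': array([-6.82604339e+01,  7.51520385e+00,  8.53295928e+01, -4.87076601e-05,
        8.72614733e+01, -4.89199269e+00]), 'qd': array([ 0.01285409, -0.01944511, -0.04899002,  0.03703971,  0.03203005,
        0.10310071]), 'joint_efforts': array([-2.73821410e-03, -5.69399822e+01, -5.00557530e+01, -8.07604338e-04,
        1.48980855e-02, -3.53140672e-05]), 'tool_pos': array([ 268.77575774, -535.8158982 ,  230.24042912]), 'tcp_rot': array([-1.79894113e+02, -9.01398048e-03,  2.66315528e+01]), 'ft_force': array([-0.60317719, -0.5015934 ,  0.88377786]), 'wrist_torque': array([ 0.020363  ,  0.01765872, -0.03369176]), 'finger_gap': 85.32214655973588}
scene {'fx': 443.56844272793626, 'fy': 443.56844272793626, 'cx': 320.72038098048404, 'cy': 225.92647567847214, 'dist': array([-0.07812129,  0.        ,  0.        ,  0.        ,  0.        ]), 'origin': array([ 830.01670709, -278.92690876,  647.66611573]), 'attitude': array([-142.26255258,    0.78216536,   40.94933809])}
top {'fx': 522.9230575780927, 'fy': 522.9230575780927, 'cx': 325.27569640812965, 'cy': 249.86461480948572, 'dist': array([0.00591995, 0.        , 0.        , 0.        , 0.        ]), 'origin': array([424.63560379,   3.97402942, 767.72330524]), 'attitude': array([-169.18399031,    0.68226315,  -91.36145149])}
wrist {'fx': 331.4174491910294, 'fy': 331.4174491910294, 'cx': 319.87780814817023, 'cy': 235.72160208494094, 'dist': array([-0.05098416,  0.        ,  0.        ,  0.        ,  0.        ]), 'origin': array([ 331.18057325, -505.23238412,  372.74777969]), 'attitude': array([ 1.63958922e+02,  2.53490609e-02, -6.33564413e+01])}
```

View pics/scene0.png

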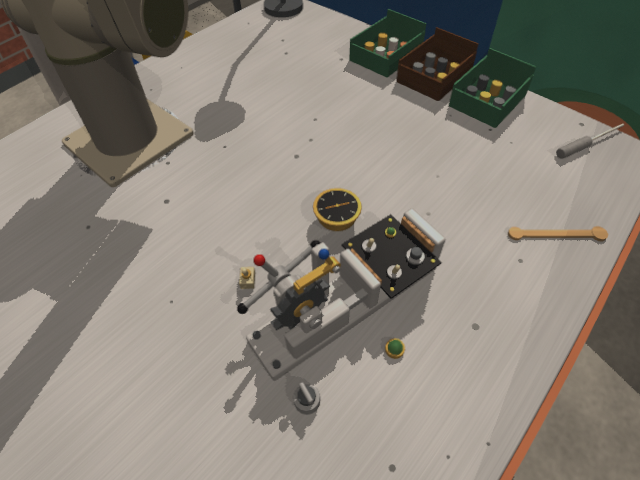

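View pics/top0.png

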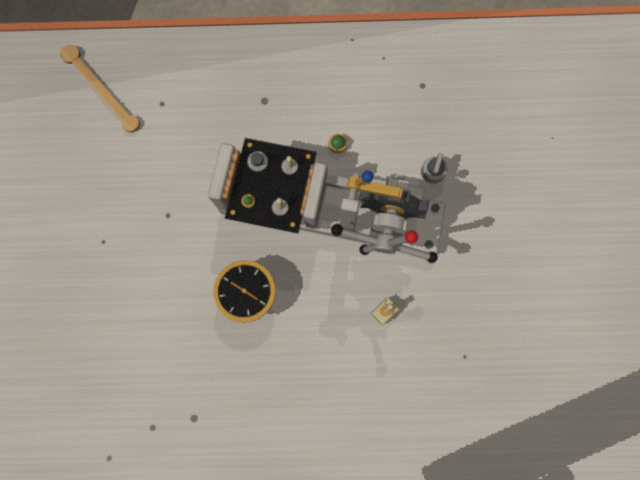

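View pics/wrist0.png

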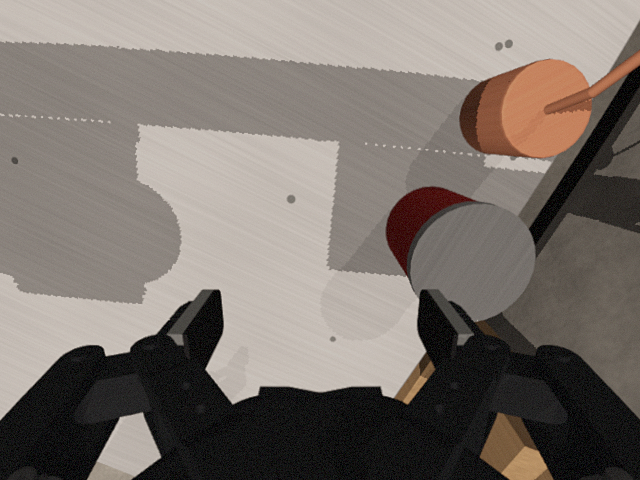

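The scene view shows the red knob at about (259,260) and the blue one at (324,254). In the top view they are at (411,237) and (368,177). The panel lies towards world +y. Next I'll triangulate.

```bash
cat > h.py <<'E'
import numpy as np, cv2
from scipy.spatial.transform import Rotation as Ro
def ray(s,px):
    K=np.array([[s["fx"],0,s["cx"]],[0,s["fy"],s["cy"]],[0,0,1]])
    u=cv2.undistortPoints(np.array([[px]],float),K,s["dist"])[0,0]
    R=Ro.from_euler("xyz",s["attitude"],degrees=True).as_matrix()
    d=R@np.array([u[0],u[1],1]); return np.array(s["origin"]),d/np.linalg.norm(d)
def proj(s,P):
    K=np.array([[s["fx"],0,s["cx"]],[0,s["fy"],s["cy"]],[0,0,1]])
    R=Ro.from_euler("xyz",s["attitude"],degrees=True).as_matrix().T
    p,_=cv2.projectPoints(np.atleast_2d(np.array(P,float)),cv2.Rodrigues(R)[0],-R@s["origin"],K,s["dist"]); return p[:,0]
def onz(s,px,z):
    o,d=ray(s,px); return o+d*(z-o[2])/d[2]
def tri(rays):
    A=0;b=0
    for o,d in rays:
        M=np.eye(3)-np.outer(d,d); A=A+M; b=b+M@o
    P=np.linalg.solve(A,b); return P,[np.linalg.norm((np.eye(3)-np.outer(d,d))@(P-o)) for o,d in rays]
def blob(s,col,roi=None,all=False):
    h=cv2.cvtColor(s["pixels"],cv2.COLOR_RGB2HSV)
    if col=="blue": m=cv2.inRange(h,(105,120,50),(125,255,255))
    if col=="red": m=cv2.inRange(h,(0,180,90),(5,255,255))|cv2.inRange(h,(174,180,90),(180,255,255))
    if roi:
        k=np.zeros_like(m); x0,y0,x1,y1=roi; k[y0:y1,x0:x1]=1; m=m*k
    n,_,st,c=cv2.connectedComponentsWithStats(m)
    i=1+np.argsort(-st[1:,4])
    return [(c[j].round(1),st[j].tolist()) for j in i[:3]]
E
python3 - <<'E'
from bench import r
from h import *
S=r.snapshot("scene");T=r.snapshot("top")
P={}
for c in("blue","red"):
    a=blob(S,c,(200,200,400,320));b=blob(T,c,(300,130,470,280));print(c,a,b)
    P[c],e=tri([ray(S,a[0][0]),ray(T,b[0][0])]);print(P[c],e)
# panel corners in top picture at z~74 
for px in[(245,139),(315,151),(298,232),(226,220)]: print(px,onz(T,px,72))
for n,px,z in[("compass",(244,291),41),("starter",(434,168),30),("toggle",(385,311),30),("jewel",(338,142),10)]: print(n,onz(T,px,z))
x,y=300,130
cv2.imwrite("pics/topz.png",cv2.resize(T["pixels"][120:280,300:470,::-1],None,fx=4,fy=3.7,interpolation=cv2.INTER_CUBIC)[:600])
cv2.imwrite("pics/scz.png",cv2.resize(S["pixels"][210:390,220:440,::-1],None,fx=3.3,fy=3.3,interpolation=cv2.INTER_CUBIC))
E
```

```text
blue [(array([323.4, 253.8]), [319, 249, 10, 10, 76])] [(array([367. , 176.1]), [362, 171, 11, 11, 89])]
[622.15235787 -42.95138525 184.19635723] [np.float64(0.629448966690441), np.float64(0.6294489666904841)]
red [(array([259. , 259.6]), [254, 255, 11, 10, 85])] [(array([410.9, 236.5]), [406, 231, 11, 12, 104])]
[553.70704482 -93.60932189 161.85801709] [np.float64(0.4930097429333115), np.float64(0.4930097429333098)]
(245, 139) [720.22323857 118.78127102  72.        ]
(315, 151) [699.51632745  20.17500311  72.        ]
(298, 232) [583.49837212  45.7123093   72.        ]
(226, 220) [602.9859146  144.31901312  72.        ]
compass [508.14470107 124.17630032  41.        ]
starter [ 684.57936799 -153.97471794   30.        ]
toggle [476.28239608 -72.28196593  30.        ]
jewel [737.59001995 -13.97635301  10.        ]
```

```bash
cat >> h.py <<'E'
C=np.array([614.0,-83.4,0]); YAW=-12.5
RC=Ro.from_euler("z",YAW,degrees=True).as_matrix()
def st(r,cl=None,yaw=None):
    s=r.sense(); R=Ro.from_euler("xyz",s["tcp_rot"],degrees=True).as_matrix()
    print("t",round(s["time"],2),"clamp",(RC.T@(s["tool_pos"]-C)).round(1),"rot",s["tcp_rot"].round(1),"F",(RC.T@s["ft_force"]).round(1),"gap",round(s["finger_gap"],1))
    if cl is not None:
        w=C+RC@np.array(cl,float); print("shift m",(R.T@(w-s["tool_pos"])/1000).round(4))
    if yaw is not None:
        Rt=Ro.from_euler("xyz",[180,0,yaw],degrees=True).as_matrix()
        print("rotvec",Ro.from_matrix(R.T@Rt).as_rotvec().round(4))
def knobs(r,tag=None):
    S=r.snapshot("scene");T=r.snapshot("top"); 
    for c in("blue","red"):
        a=blob(S,c,(180,180,420,340));b=blob(T,c,(280,110,470,290))
        if a and b and a[0][1][4]>25 and b[0][1][4]>25:
            P,e=tri([ray(S,a[0][0]),ray(T,b[0][0])]); print(c,(RC.T@(P-C)).round(1),"err",round(e[0],1),"area",a[0][1][4],b[0][1][4])
        else: print(c,"missing",[q[:1] for q in(a,b)])
    if tag:
        cv2.imwrite(f"pics/{tag}.png",np.hstack([cv2.resize(S["pixels"][180:340,180:380],(400,320)),cv2.resize(T["pixels"][110:270,280:480],(400,320))])[:,:,::-1])
E
python3 - <<'E'
from bench import r
from h import *
knobs(r,"k0"); st(r,[0,5,235],77.5)
E
```

```text
blue [ -0.8  41.3 184.3] err 0.6 area 78 89
red [-56.8 -23.  161.9] err 0.5 area 84 102
t 0.35 clamp [-238.9 -516.8  231.1] rot [-180.    -0.    26.6] F [0.3 0.4 0.2] gap 85.4
shift m [ 0.5146 -0.254  -0.0038]
rotvec [-4.000e-04 -2.000e-04 -8.879e-01]
```

View pics/k0.png

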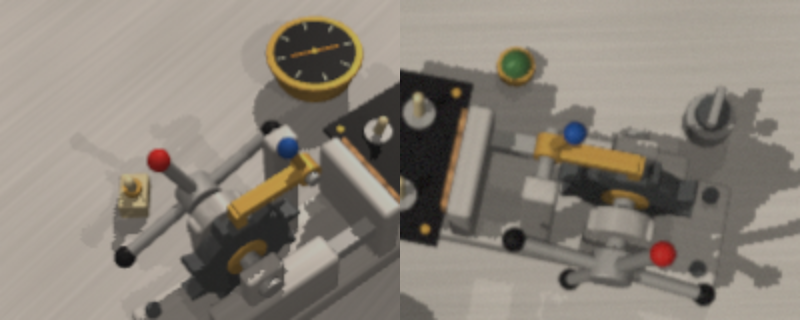

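The frame agrees with the given geometry: the pawl is down (blue at 41, 184) and the red knob is at y = -23, so the wheel is at about 0.05. I'll shut the fingers and approach.

Emit:
jog_arm([
  [0.034,-0.017,0,0,0,-0.06,1],
  [0.068,-0.034,0,0,0,-0.12,1],
  [0.103,-0.051,0,0,0,-0.18,1],
  [0.137,-0.068,0,0,0,-0.24,1],
  [0.171,-0.085,0,0,0,-0.3,1],
], newtons=40)

```text
time: 0.77
tool_pos: [384.4, -382.3, 231.4]
tcp_rot: [180.0, -0.0, 44.0]
ft_force: [0.3, -0.6, -0.3]
finger_gap: 25.6
```

```bash
python3 -c "
from bench import r
from h import *
st(r,[0,5,235],77.5)"
```

```text
t 0.77 clamp [-159.5 -341.5  231.4] rot [180.  -0.  44.] F [ 0.4 -0.5 -0.3] gap 25.6
shift m [ 0.3769 -0.0585 -0.0036]
rotvec [ 3.000e-04  1.000e-04 -5.854e-01]
```

Emit:
jog_arm([
  [0.036,-0.006,0,0,0,-0.06,1],
  [0.072,-0.012,0,0,0,-0.12,1],
  [0.108,-0.017,0,0,0,-0.18,1],
  [0.144,-0.023,0,0,0,-0.24,1],
  [0.18,-0.028,0,0,0,-0.3,1],
])

```text
time: 1.18
tool_pos: [495.0, -237.2, 231.5]
tcp_rot: [180.0, 0.0, 61.2]
ft_force: [1.3, -0.8, -0.6]
finger_gap: -0.3
```

```bash
python3 -c "
from bench import r
from h import *
st(r,[0,5,235],77.5)"
```

```text
t 1.18 clamp [ -82.9 -175.9  231.5] rot [180.    0.   61.2] F [ 1.4 -0.5 -0.6] gap -0.3
shift m [ 0.1969  0.0287 -0.0035]
rotvec [ 4.000e-04  1.000e-04 -2.849e-01]
```

Emit:
jog_arm([
  [0.036,0.006,0,0,0,-0.057,1],
  [0.074,0.012,0,0,0,-0.114,1],
  [0.112,0.017,0,0,0,-0.171,1],
  [0.15,0.023,0,0,0,-0.228,1],
  [0.188,0.028,0,0,0,-0.285,1],
])

```text
time: 1.6
tool_pos: [610.8, -86.3, 231.4]
tcp_rot: [180.0, 0.0, 77.5]
ft_force: [0.2, 0.3, 1.4]
finger_gap: -0.3
```

```bash
python3 -c "
from bench import r
from h import *
r.snapshot('wrist')
st(r,[0,5,177],77.5)
S=r.snapshot('scene');w=r.snapshot('wrist')
cv2.imwrite('pics/a1.png',np.hstack([cv2.resize(S['pixels'][120:360,160:480],(400,300)),cv2.resize(w['pixels'],(400,300))])[:,:,::-1])
"
```

```text
t 1.65 clamp [ -1.1   3.1 231. ] rot [179.9  -0.2  78. ] F [-4.2  2.9  0.3] gap -0.2
shift m [0.0017 0.001  0.054 ]
rotvec [ 0.0012 -0.0039  0.0082]
```

View pics/a1.png

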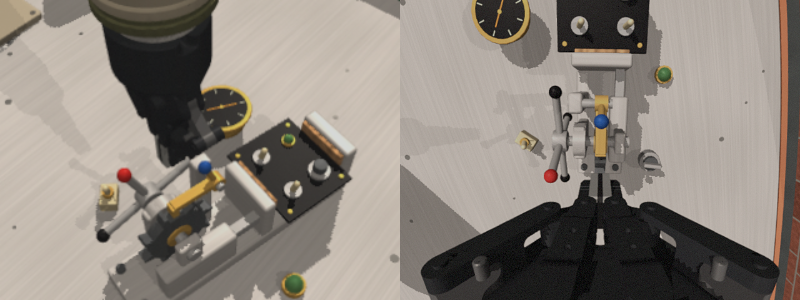

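The fingertip is above the wheel, on the -y side of the blue knob. I'll lower it.

Emit:
jog_arm([
  [0,0,0.011,0,0,0,1],
  [0,0,0.025,0,0,0,1],
  [0,0,0.04,0,0,0,1],
  [0,0,0.052,0,0,0,1],
  [0,0,0.055,0,0,0,1],
])

```text
time: 2.17
tool_pos: [607.3, -88.7, 172.0]
tcp_rot: [-179.7, 0.0, 77.2]
ft_force: [0.1, 0.4, -1.1]
finger_gap: -0.0
```

Emit:
jog_arm([
  [0.003,0,0,0,0,0,1],
  [0.006,0,0,0,0,0,1],
  [0.01,0,0,0,0,0,1],
  [0.013,0,0,0,0,0,1],
  [0.016,0,0,0,0,0,1],
])

```text
time: 2.58
tool_pos: [614.0, -72.0, 177.3]
tcp_rot: [179.9, -0.0, 77.4]
ft_force: [-0.0, 0.4, -0.8]
finger_gap: 0.3
```

```bash
python3 -c "
from bench import r
from h import *
r.snapshot('wrist')
knobs(r,'k1')
st(r,[0,20,177],77.5)
"
```

```text
blue missing [[], [(array([367. , 176.1]), [362, 171, 11, 11, 90])]]
red [-56.7 -23.1 161.4] err 0.5 area 89 103
t 2.73 clamp [ -2.8  11.1 176.8] rot [180.    0.   77.4] F [ 0.3  0.4 -0.1] gap 0.0
shift m [ 0.009   0.0028 -0.0002]
rotvec [ 0.0007  0.     -0.0021]
```

View pics/k1.png

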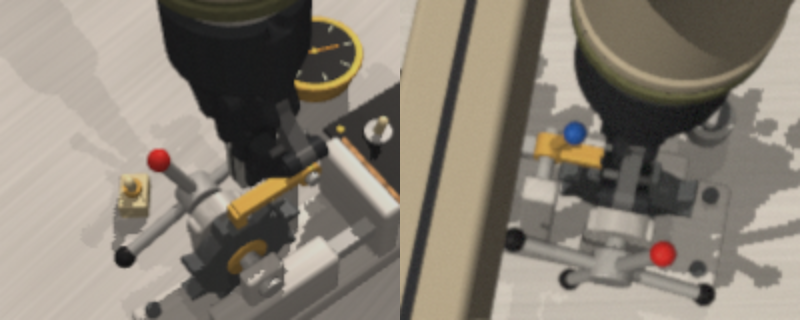

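Emit:
jog_arm([
  [0.004,0.002,0,0,0,0,1],
  [0.008,0.002,0,0,0,0,1],
  [0.012,0.002,0,0,0,0,1],
  [0.015,0.002,0,0,0,0,1],
  [0.018,0.002,0,0,0,0,1],
])

```text
time: 3.15
tool_pos: [619.4, -55.2, 176.6]
tcp_rot: [180.0, 0.0, 77.3]
ft_force: [-0.4, -3.2, 2.9]
finger_gap: 0.2
```

```bash
python3 -c "
from bench import r
from h import *
knobs(r)
st(r)
"
```

```text
blue missing [[], [(array([361.5, 174.7]), [357, 170, 11, 10, 86])]]
red [-56.7 -23.1 161.4] err 0.5 area 88 103
t 3.25 clamp [ -0.9  29.1 176.4] rot [180.   -0.   77.4] F [ 0.5 -0.7  0.2] gap 0.1
```

Contact is as predicted and the knob has begun to move. I'll continue.

Emit:
jog_arm([
  [0.003,0,0,0,0,0,1],
  [0.006,0,0,0,0,0,1],
  [0.009,0,0,0,0,0,1],
  [0.012,0,0,0,0,0,1],
  [0.015,0,0,0,0,0,1],
])

```text
time: 3.67
tool_pos: [622.6, -40.3, 176.3]
tcp_rot: [180.0, -0.0, 77.3]
ft_force: [-0.4, -2.0, 0.3]
finger_gap: 0.0
```

Emit:
jog_arm([
  [0.002,0,0,0,0,0,1],
  [0.004,0,0,0,0,0,1],
  [0.006,0,0,0,0,0,1],
  [0.007,0,0,0,0,0,1],
  [0.007,0,0,0,0,0,1],
])

```text
time: 4.08
tool_pos: [623.9, -33.5, 176.0]
tcp_rot: [-180.0, -0.0, 77.4]
ft_force: [0.4, -0.6, -0.1]
finger_gap: 0.3
```

```bash
python3 -c "
from bench import r
from h import *
knobs(r,'k2')
st(r)
T=r.snapshot('top')
for a in (.4,.5,.6,.7,.8,.9):
    l=np.deg2rad(-20.2)+a
    print(a,proj(T,C+RC@np.array([0,55+40*np.sin(l),146+40*np.cos(l)])).round(1))
"
```

```text
blue missing [[], [(array([342.4, 171.7]), [338, 167, 9, 10, 70])]]
red [-56.7 -23.  161.6] err 0.5 area 87 104
t 4.18 clamp [ -1.1  50.8 176.1] rot [-180.    -0.    77.3] F [0.6 0.2 0.5] gap 0.1
0.4 [[354.4 172.9]]
0.5 [[351.1 172.4]]
0.6 [[347.7 172. ]]
0.7 [[344.5 171.7]]
0.8 [[341.4 171.6]]
0.9 [[338.4 171.6]]
```

View pics/k2.png

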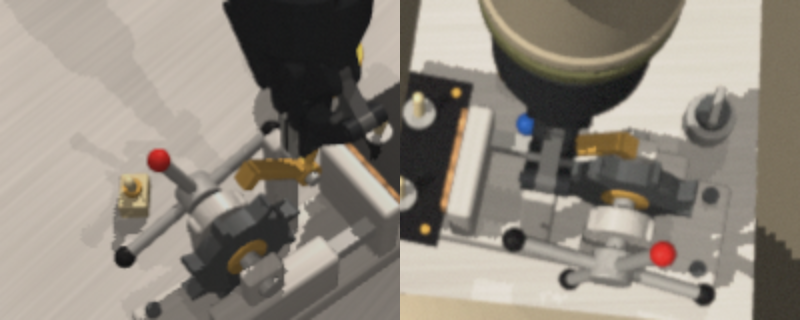

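The pawl is up at about 0.7 rad and the wheel hasn't moved. I'll back off, lift, and go over to the red knob.

Emit:
jog_arm([
  [-0.004,0,0,0,0,0,1],
  [-0.008,0,-0.01,0,0,0,1],
  [-0.01,0,-0.03,0,0,0,1],
  [-0.02,-0.01,-0.05,0,0,0,1],
  [-0.045,-0.035,-0.055,0,0,0,1],
])

```text
time: 4.65
tool_pos: [582.9, -69.5, 235.9]
tcp_rot: [179.6, -0.1, 77.4]
ft_force: [1.2, -1.1, 2.0]
finger_gap: -0.1
```

```bash
python3 -c "
from bench import r
from h import *
knobs(r)
st(r,[-66,-54,156],77.5)
"
```

```text
blue missing [[(array([341.4, 242.8]), [337, 238, 10, 10, 80])], []]
red missing [[(array([259. , 259.7]), [254, 255, 11, 11, 88])], [(array([410. , 241.4]), [408, 241, 5, 2, 8])]]
t 4.75 clamp [-37.2   3.  234. ] rot [1.799e+02 1.000e-01 7.720e+01] F [-0.1 -0.   0.2] gap 0.2
shift m [-0.057  -0.0287  0.078 ]
rotvec [ 0.002   0.0012 -0.0046]
```

Emit:
jog_arm([
  [-0.025,-0.012,0,0,0,0,1],
  [-0.05,-0.024,0.005,0,0,0,1],
  [-0.058,-0.029,0.03,0,0,0,1],
  [-0.058,-0.029,0.06,0,0,0,1],
  [-0.058,-0.029,0.078,0,0,0,1],
])

```text
time: 5.17
tool_pos: [538.0, -121.1, 151.6]
tcp_rot: [-179.9, -0.0, 77.2]
ft_force: [-0.4, 0.2, -0.8]
finger_gap: -0.0
```

```bash
python3 -c "
from bench import r
from h import *
knobs(r,'k3')
S=r.snapshot('scene')
st(r,[-66,-42,156],77.5)
for a in (.5,.6,.7,.8,.9):
    l=np.deg2rad(-20.2)+a
    print(a,proj(S,C+RC@np.array([0,55+40*np.sin(l),146+40*np.cos(l)])).round(1))
"
```

```text
blue [ -0.5  69.6 184.3] err 0.4 area 80 86
red missing [[(array([261.7, 260.3]), [259, 255, 6, 11, 33])], []]
t 5.32 clamp [-66.3 -52.3 152.3] rot [-179.8   -0.    77.3] F [-0.2  0.6  0.3] gap 0.3
shift m [ 0.0103  0.0003 -0.0037]
rotvec [-0.0032 -0.0004 -0.0032]
0.5 [[336.6 245.8]]
0.6 [[339.  244.6]]
0.7 [[341.3 243.7]]
0.8 [[343.6 243. ]]
0.9 [[345.7 242.5]]
```

View pics/k3.png

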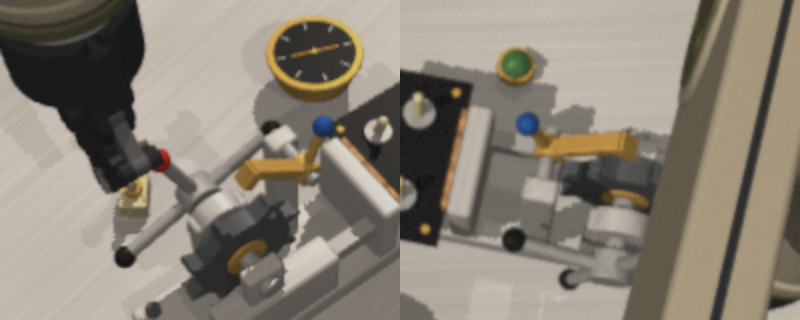

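Blue is at y = 69.6, so the pawl stays up at about 0.73 rad. Next I'll push the red knob towards the panel.

Emit:
jog_arm([
  [0.003,0,-0.003,0,0,0,1],
  [0.006,0,-0.003,0,0,0,1],
  [0.009,0,-0.003,0,0,0,1],
  [0.013,0,-0.003,0,0,0,1],
  [0.016,0,-0.003,0,0,0,1],
])

```text
time: 5.73
tool_pos: [543.6, -104.9, 157.9]
tcp_rot: [179.8, 0.1, 77.3]
ft_force: [-0.6, -2.8, 2.7]
finger_gap: -0.0
```

Emit:
jog_arm([
  [0.003,0,0,0,0,0,1],
  [0.006,0,0,0,0,0,1],
  [0.009,0,0,0,0,0,1],
  [0.012,0,0,0,0,0,1],
  [0.015,0,0,0,0,0,1],
])

```text
time: 6.15
tool_pos: [545.7, -89.6, 156.1]
tcp_rot: [-180.0, -0.0, 77.3]
ft_force: [-0.9, -3.4, 0.6]
finger_gap: 0.2
```

```bash
python3 -c "
from bench import r
from h import *
knobs(r,'k4')
st(r,[-66,6.3,155],77.5)
"
```

```text
blue [ -0.6  69.7 184.2] err 0.4 area 80 87
red missing [[(array([274.2, 253.4]), [271, 251, 7, 5, 16])], []]
t 6.25 clamp [-65.4 -20.5 156. ] rot [-180.    -0.    77.4] F [-0.8 -0.6  0.7] gap 0.1
shift m [ 0.0268 -0.0007  0.001 ]
rotvec [-0.0006 -0.0004 -0.0023]
```

View pics/k4.png

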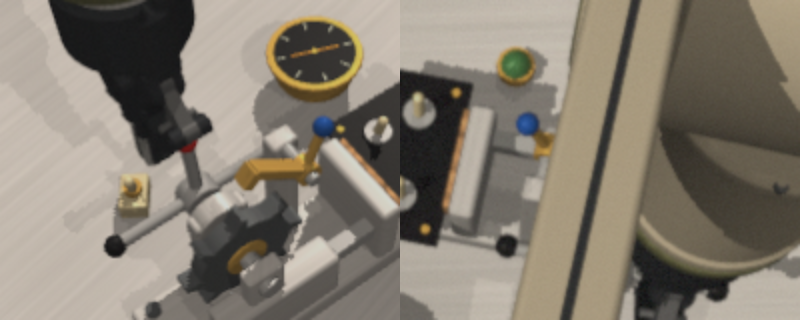

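Emit:
jog_arm([
  [0.003,0,0,0,0,0,1],
  [0.006,0,0,0,0,0,1],
  [0.009,0,0,0,0,0,1],
  [0.012,0,0,0,0,0,1],
  [0.014,0,0,0,0,0,1],
])

```text
time: 6.67
tool_pos: [548.9, -75.9, 156.2]
tcp_rot: [-180.0, -0.0, 77.3]
ft_force: [-1.2, -1.4, 1.9]
finger_gap: -0.1
```

Emit:
jog_arm([
  [0.002,0,0.001,0,0,0,1],
  [0.005,0,0.001,0,0,0,1],
  [0.008,0,0.002,0,0,0,1],
  [0.01,0,0.002,0,0,0,1],
  [0.011,0,0.002,0,0,0,1],
])

```text
time: 7.08
tool_pos: [551.3, -65.3, 154.0]
tcp_rot: [-180.0, -0.0, 77.4]
ft_force: [-0.2, -3.0, -0.8]
finger_gap: 0.2
```

```bash
python3 -c "
from bench import r
from h import *
knobs(r,'k5')
st(r,[-66,6.3,155],77.5)
"
```

```text
blue missing [[(array([341.4, 242.8]), [337, 238, 10, 10, 80])], []]
red missing [[(array([289.9, 245.4]), [286, 243, 8, 5, 20])], []]
t 7.18 clamp [-65.2   4.  154. ] rot [-180.    -0.    77.4] F [ 0.1 -1.4 -0. ] gap 0.1
shift m [ 0.0022 -0.0008 -0.001 ]
rotvec [-0.0005 -0.0002 -0.0026]
```

View pics/k5.png

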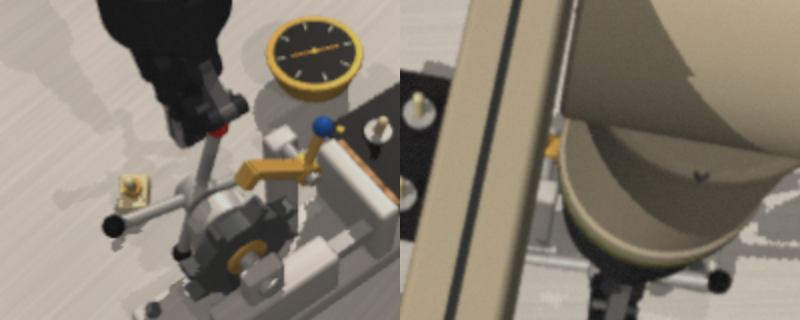

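Emit:
jog_arm([
  [0.001,0,0,0,0,0,1],
  [0.002,0,0,0,0,0,1],
  [0.002,0,0,0,0,0,1],
  [-0.004,0,0,0,0,0,1],
  [-0.014,0,-0.002,0,0,0,1],
])

```text
time: 7.6
tool_pos: [548.1, -78.8, 156.1]
tcp_rot: [-180.0, -0.0, 77.4]
ft_force: [0.1, 0.8, 0.3]
finger_gap: -0.0
```

Emit:
jog_arm([
  [-0.02,0,-0.005,0,0,0,1],
  [-0.03,0,-0.025,0,0,0,1],
  [-0.045,0,-0.055,0,0,0,1],
  [-0.06,0,-0.075,0,0,0,1],
  [-0.07,0,-0.08,0,0,0,1],
])

```text
time: 8.02
tool_pos: [534.4, -150.1, 241.4]
tcp_rot: [179.6, 0.1, 77.3]
ft_force: [1.0, -0.6, 0.9]
finger_gap: 0.3
```

```bash
python3 -c "
from bench import r
from h import *
knobs(r,'k6')
st(r,[0,102,235],77.5)
S=r.snapshot('scene')
for a in (.5,.6,.7,.8,.9):
    l=np.deg2rad(-22.5)+a
    print(a,proj(S,C+RC@np.array([-56.5,70*np.sin(l),95+70*np.cos(l)])).round(1))
"
```

```text
blue [ -0.6  69.7 184.2] err 0.4 area 80 87
red [-56.1  24.6 161.4] err 0.4 area 81 108
t 8.12 clamp [-64.2 -82.3 238.3] rot [179.8   0.   77.2] F [ 0.4  0.  -0.2] gap 0.2
shift m [0.1846 0.0633 0.0034]
rotvec [ 0.0039  0.0007 -0.005 ]
0.5 [[278.6 246.9]]
0.6 [[283.  244.9]]
0.7 [[287.3 243.1]]
0.8 [[291.5 241.8]]
0.9 [[295.4 240.9]]
```

View pics/k6.png

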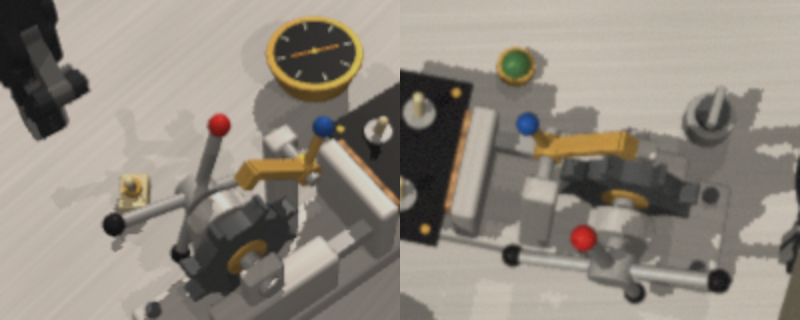

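The wheel is at about 0.75 rad and the pawl is still up. I'll go over to the panel side of the blue knob.

Emit:
jog_arm([
  [0.035,0.012,0,0,0,0,1],
  [0.072,0.024,0,0,0,0,1],
  [0.11,0.037,0,0,0,0,1],
  [0.148,0.05,0,0,0,0,1],
  [0.184,0.063,0,0,0,0,1],
])

```text
time: 8.58
tool_pos: [634.3, 21.0, 233.8]
tcp_rot: [-179.8, -0.0, 77.4]
ft_force: [-0.4, -0.8, -0.1]
finger_gap: 0.0
```

```bash
python3 -c "
from bench import r
from h import *
r.snapshot('top');r.snapshot('top');r.snapshot('top')
st(r,[0,102,177],77.5)
"
```

```text
t 8.73 clamp [ -3.1 107.2 233. ] rot [-179.7   -0.    77.6] F [ 0.4  0.3 -0.1] gap -0.1
shift m [-0.0052  0.0033  0.056 ]
rotvec [-0.0046 -0.0001  0.0019]
```

Emit:
jog_arm([
  [0,0.002,0.012,0,0,0,1],
  [0,0.003,0.026,0,0,0,1],
  [0,0.003,0.04,0,0,0,1],
  [-0.002,0.003,0.05,0,0,0,1],
  [-0.004,0.003,0.056,0,0,0,1],
])

```text
time: 9.15
tool_pos: [634.9, 12.6, 176.8]
tcp_rot: [-179.8, 0.0, 77.3]
ft_force: [0.5, 0.2, -0.4]
finger_gap: 0.0
```

```bash
python3 -c "
from bench import r
from h import *
r.snapshot('top')
knobs(r,'k7')
st(r,[0,90,177],77.5)
"
```

```text
blue [ -0.3  69.4 184.1] err 0.5 area 74 80
red [-56.1  24.7 161.3] err 0.5 area 81 109
t 9.3 clamp [  0.7  98.8 179.4] rot [-179.9    0.    77.3] F [-0.2 -0.  -0. ] gap -0.2
shift m [-0.0088 -0.0006  0.0024]
rotvec [-0.0016  0.0002 -0.0039]
```

View pics/k7.png

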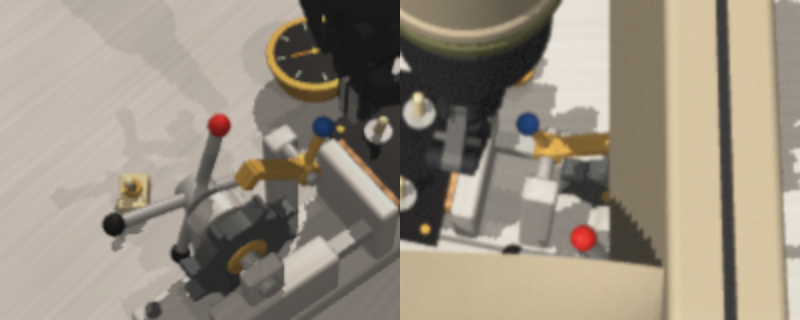

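The fingertip stands beside the blue knob on the panel side. I'll push it back.

Emit:
jog_arm([
  [-0.004,0,0.001,0,0,0,1],
  [-0.008,0,0.002,0,0,0,1],
  [-0.011,0,0.002,0,0,0,1],
  [-0.014,0,0.002,0,0,0,1],
  [-0.017,0,0.002,0,0,0,1],
])

```text
time: 9.72
tool_pos: [633.4, -3.1, 179.0]
tcp_rot: [179.9, -0.0, 77.3]
ft_force: [-0.1, 1.2, 0.9]
finger_gap: -0.4
```

Emit:
jog_arm([
  [-0.003,0,0,0,0,0,1],
  [-0.006,0,0,0,0,0,1],
  [-0.009,0,0,0,0,0,1],
  [-0.012,0,0,0,0,0,1],
  [-0.015,0,0,0,0,0,1],
])

```text
time: 10.13
tool_pos: [629.6, -18.0, 178.2]
tcp_rot: [-180.0, 0.0, 77.3]
ft_force: [0.5, 1.5, 0.7]
finger_gap: 0.0
```

```bash
python3 -c "
from bench import r
from h import *
knobs(r,'k8')
st(r,[0,59.5,177],77.5)
"
```

```text
blue [ -0.6  50.  186.9] err 0.1 area 75 87
red [-56.1  24.7 161.3] err 0.5 area 81 106
t 10.23 clamp [  1.1  66.9 178.2] rot [-180.     0.    77.3] F [-0.4  1.1  0.3] gap 0.3
shift m [-0.0074 -0.0011  0.0012]
rotvec [-0.0003  0.0004 -0.0034]
```

View pics/k8.png

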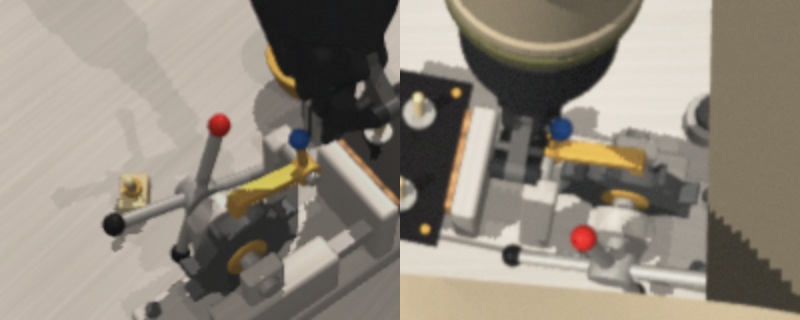

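Emit:
jog_arm([
  [-0.002,0,0,0,0,0,1],
  [-0.004,0,0,0,0,0,1],
  [-0.006,0,0,0,0,0,1],
  [-0.008,0,0,0,0,0,1],
  [-0.008,0,0,0,0,0,1],
])

```text
time: 10.65
tool_pos: [627.8, -25.8, 178.1]
tcp_rot: [-180.0, 0.0, 77.3]
ft_force: [0.8, 0.1, -0.5]
finger_gap: -0.4
```

Emit:
jog_arm([
  [-0.001,0,0,0,0,0,1],
  [-0.001,0,0,0,0,0,1],
  [-0.0015,0,0,0,0,0,1],
  [-0.002,0,0,0,0,0,1],
  [-0.002,0,0,0,0,0,1],
])

```text
time: 11.07
tool_pos: [627.6, -26.9, 178.2]
tcp_rot: [-180.0, -0.0, 77.4]
ft_force: [-0.2, 3.4, 0.3]
finger_gap: 0.4
```

```bash
python3 -c "
from bench import r
from h import *
st(r,[0,59.5,177],77.5)
knobs(r,'k9')
st(r)
"
```

```text
t 11.07 clamp [  1.   58.1 178.2] rot [-180.    -0.    77.4] F [-1.   3.3  0.3] gap 0.4
shift m [ 0.0014 -0.001   0.0012]
rotvec [-0.0001 -0.0007 -0.0025]
blue [ -0.7  41.2 184.2] err 0.7 area 74 85
red [-56.2  24.8 161.2] err 0.5 area 81 108
t 11.17 clamp [  1.   58.  178.2] rot [-180.    -0.    77.4] F [ 0.4  4.9 -1.2] gap -0.0
```

Emit:
jog_arm([
  [-0.001,0,0,0,0,0,1],
  [-0.0015,0,0,0,0,0,1],
  [-0.002,0,0,0,0,0,1],
  [-0.002,0,0,0,0,0,1],
  [-0.002,0,0,0,0,0,1],
])

```text
time: 11.58
tool_pos: [627.4, -27.4, 178.2]
tcp_rot: [180.0, -0.2, 77.4]
ft_force: [2.8, 9.5, -2.7]
finger_gap: 0.1
```

```bash
python3 -c "
from bench import r
from h import *
st(r)
knobs(r,'k10')
st(r)
"
```

```text
t 11.58 clamp [  1.   57.5 178.2] rot [180.   -0.2  77.4] F [ 0.7  9.8 -2.7] gap 0.1
blue [ -0.7  41.1 184.2] err 0.6 area 75 86
red [-56.1  24.7 161.3] err 0.5 area 81 107
t 11.68 clamp [  1.   57.5 178.2] rot [180.   -0.2  77.4] F [ 0.4 10.  -1.9] gap -0.4
```

The force rose to 10 N with no further knob motion, so the pawl is against its stop. I'll retreat.

Emit:
jog_arm([
  [0.005,0,0,0,0,0,1],
  [0.014,0,0,0,0,0,1],
  [0.02,0,-0.01,0,0,0,1],
  [0.03,0,-0.035,0,0,0,1],
  [0.035,0,-0.065,0,0,0,1],
])

```text
time: 12.1
tool_pos: [633.5, 5.8, 242.1]
tcp_rot: [-179.7, 0.1, 77.3]
ft_force: [0.5, 1.2, 0.5]
finger_gap: -0.2
```

Emit:
jog_arm([
  [0,0,-0.03,0,0,0,1],
  [0,-0.025,-0.06,0,0,0,1],
  [0,-0.06,-0.08,0,0,0,1],
  [0,-0.09,-0.08,0,0,0,1],
  [0,-0.1,-0.08,0,0,0,1],
])

```text
time: 12.52
tool_pos: [535.6, 27.6, 327.3]
tcp_rot: [179.7, -0.0, 77.4]
ft_force: [-0.2, -0.1, 1.0]
finger_gap: -0.2
```

Emit:
jog_arm([
  [0,0,0,0,0,0,1],
  [0,0,0,0,0,0,1],
  [0,0,0,0,0,0,1],
  [0,0,0,0,0,0,1],
  [0,0,0,0,0,0,1],
])

```text
time: 12.93
tool_pos: [537.7, 26.4, 322.7]
tcp_rot: [-179.9, 0.0, 77.3]
ft_force: [0.4, 0.3, -0.3]
finger_gap: -0.2
```

```bash
python3 -c "
from bench import r
from h import *
knobs(r,'k11')
knobs(r)
st(r)
S=r.snapshot('scene');cv2.imwrite('pics/end.png',S['pixels'][:,:,::-1])
"
```

```text
blue [ -0.7  41.3 184.2] err 0.7 area 76 89
red [-56.3  24.8 161.8] err 0.4 area 76 108
blue [ -0.9  41.3 184.2] err 0.5 area 75 88
red [-56.1  24.7 162. ] err 0.4 area 76 107
t 13.13 clamp [-98.6  90.8 322.9] rot [-180.     0.    77.3] F [ 0.2 -0.5  0.4] gap 0.2
```

View pics/k11.png

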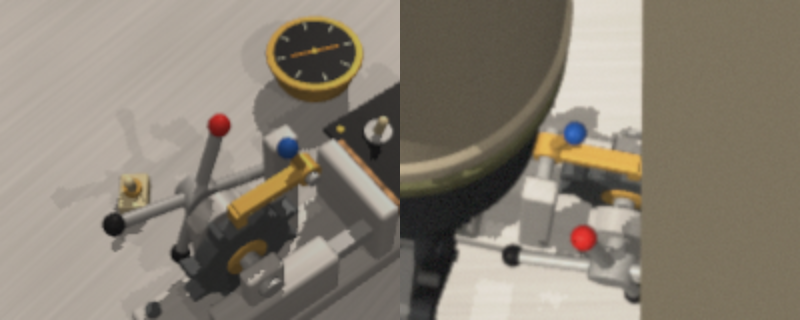

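View pics/end.png

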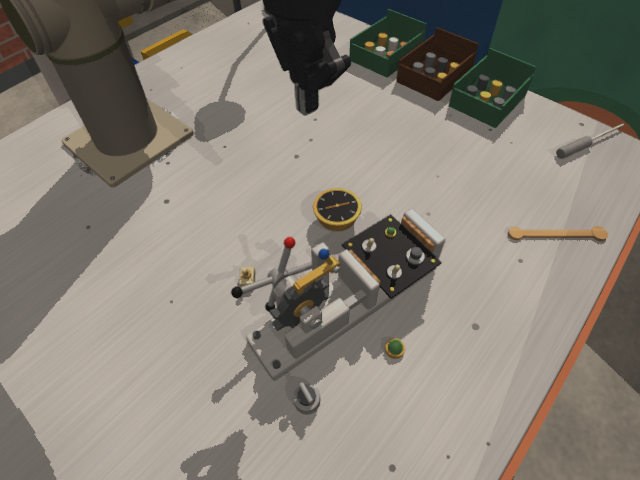

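The blue knob is back at its down position. The red knob leans towards the panel, and the compass, toggle, jewel and starter stand where they did. The hand is clear.

```bash
python3 -c "
from bench import r
print(r.hand_in())
"
```

```text
the job is handed in; nothing more can be done
None
```

I opened the clamp by one notch and handed the job in at about 13 s of the 70 s allowed; no verdict was reported.

- **Pawl lifted:** I pushed the blue knob towards the panel with the shut fingertip. The pawl rose to about 0.73 rad and stayed there. The red knob had not moved.
- **Wheel turned back:** I pushed the red knob towards the panel. The wheel went from about 0.05 to 0.75 rad, within the 0.58 to 0.96 needed for the pawl to drop in.
- **Pawl dropped:** I pushed the blue knob back until it stopped. The force rose to about 10 N with no more movement.

In the last pictures the blue knob is at clamp (y 41.3, z 184.2) mm, the same as at the start with the pawl down. The red knob is at y = 24.7 mm, which puts the wheel at about 0.75 rad, steady across repeated pictures. The compass bowl, starter, toggle and jewel look unmoved in the scene view, though I judged that by eye and did not measure it. The hand is clear at z = 323 mm, with the force reading near zero.

No check failed. The blue or red knob was hidden from one or both cameras during parts of the pushes, so there I went by the other camera or the fingertip position, and measured both knobs afterwards.

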